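# Pry the stone draining slab up onto its folding foot

## Task

The stone draining slab should stand tilted so that it drains: slide the tip of the pry bar over the fulcrum block and under the slab's edge beside it, and lever that edge gently up, stopping as soon as the red folding foot beneath has swung down by itself. Ease the slab down onto the foot without letting it drop, then draw the bar out and lay it flat on the cabinet top, clear of the slab and off the block. Move the slab only with the bar, leave it where it stands with the glass and mug upright in place on it, and leave everything round about alone.

Things in the scene. Friction and masses are not known exactly. Their poses are not given: they have to be found in the camera images.
- slab: heavy stone draining slab (0.9 to 3 kg, varies), 200 x 200 mm, 26 mm thick on four rubber feet 20 mm high (20 mm across, at x +-85, y -72 and +85 mm). Origin on the cabinet top under its centre, z up. Its lever edge is at its own -y side, with a 20 mm high gap under it; as that edge rises the slab tips about its feet at y +85 mm
- slab_edge (a point): middle of the lower corner of the slab's lever edge (slab frame: x 0, y -100 mm, z 20 mm); it stands 20 mm over the cabinet top while the slab is flat and about 30 mm when the slab rests on its folding foot
- foot (a joint): red folding foot under the slab near the lever edge: two 31 mm legs at slab x -60 and +60 mm, hinged at slab y -85 mm, 21 mm up. 0 = folded inward as found, 1.08 = fully down against its stop. A light spring swings it down by itself once the lever edge is some 11 to 12 mm higher than when flat; let down, the slab then rests on it
- block: fulcrum block, wooden, 70 x 50 x 16 mm, 0.8 kg, standing loose before the slab's lever edge, with a black rubber saddle on top. Origin under its centre, z up; its y axis points roughly towards the slab
- saddle_top (a point): top line of the saddle's rounded rubber rest (runs along the block's x, radius 9 mm), 34 mm over the cabinet top, 58 to 64 mm in front of the lever edge. Two cheeks, inner faces 38 mm apart, rise 6 mm above it and keep the bar from slipping sideways. The saddle is springy: it sinks about 1 mm per 1.8 N, 14 mm at most
- bar: pry bar, 260 mm long, 24 mm wide, 0.22 kg: flat steel blade 6 mm thick with a 3 mm tip; from 150 mm behind the tip an orange handle, 110 mm long, 16 mm thick. Origin at the underside of the tip end; +y points from handle to tip, z up (blade and handle share one flat underside). Found lying flat, tip towards the slab
- bar_handle (a point): middle of the bar's orange handle (bar frame: 205 mm behind the tip, 8 mm above the underside)
- glass: wine glass, 79 mm wide, 198 mm high, draining upside down on the slab; origin under its centre
- mug: blue mug, 89 x 126 mm with handle, 97 mm high, standing on the slab; origin under its centre
- jar: bystander at the back: glass jar with green lid, 82 mm wide, 158 mm high
- mill: bystander at the back: wooden pepper mill, 58 mm wide, 170 mm high
- pepper: bystander at the left: spice jar, 44 mm wide, 105 mm high
- salt: bystander at the left: spice jar, 41 mm wide, 105 mm high
Not all that is in view belongs to the job. Leave any turquoise look-alike of the glass alone.

How it is judged:
By the outcome, as a careful person would: the job done as asked, in the order asked, and still so for the second after the job is handed in, with the robot touching nothing.
It also fails if it takes over 61 s, if anything falls off the work surface, if the arm or the gripper's body presses on something with over 40 N, if the wrist force passes 120 N, or if a joint passes its speed limit or range.

## Robot

A 6-joint arm with a two-finger parallel gripper is mounted at the origin on a cart in front of the work surface, level with it; the furniture and walls round the work are solid. World frame = base frame: x ahead of the robot, y to its left, z up, the work surface at z = 0. Lengths are in m, angles in degrees, forces in N, time in s.
With the tool pointing down it reaches from about 0.25 to 0.725 m from the base axis. Payload 9.7 kg.
Tool frame: the origin (TCP) lies at the very end of the fingers, on their centre line; the grasp point (between the pads) lies grasp_offset behind it (grasp_offset is the distance from the TCP to the grasp point, in m); z points along the fingers, y is the line along which they close (so a half turn about z gives the same grasp; the last joint's range is limited). The gripper opens to 85 mm and grips with 20 to 120 N. Pads are 22 mm wide; open, the fingers measure 114 mm over their backs; the gripper's body (76 mm by 85 mm) begins 54 mm behind the grasp point. The pads swing forward as they close: fully open they stand 13 mm farther back than shut.
Start: joints at [-73.167, 4.979, 10.078, 95.1, 0, 90], TCP at [0.159, -0.526, 0.231] pointing down, gripper open.
Joint ranges: [-179.16, 179.16], [-48.56, 103.87], [-65.8, 70.77], [-126.05, 130.52], [-82.76, 87.17], [-180, 180]. Speed limits (degrees/s): [127.2, 127.2, 147.25, 180, 180, 180].

## Interface

Orientations are given as [roll, pitch, yaw] about the fixed x, y, z axes, in that order (R = Rz(yaw) Ry(pitch) Rx(roll)).
In Python, from workcell import get_obs, camera, calibration, job_done, recognise, cut_out, mark_of, grasp_offset gives the robot as it stands.
- The arm moves only by the tool servo_tool, never from a script. Its argument "moves" is a list of rows, each a list of 3 entries, a list of its own where there are three numbers: the turn, a rotation vector about the tool's x, y, z in degrees, then the shift along the tool's x, y, z in m, then the opening in per cent of the stroke, from 0 (shut) to 100 (fully open). In form: [[[ax, ay, az], [x, y, z], claw], ...]. A call has 1 to 12 rows; each row shifts and turns the commanded pose from where the row before left it, along the tool's axes as they then stand; what a row does not reach is not made up. A row lasts 1/10 s, in which the tool goes at most 50 mm and 8.59 degrees, less where a joint would pass 70% of its speed; a pose out of reach is approached as far as the arm can. A call is refused whole if a number of a shift passes 0.05 or a number of a turn 8.59, either way. A call with a gripper value outside its range is refused whole. The fingers move at their own pace and stop on an object; "force" is the grip in N (left out, the last holds). Time passes only in rows, so rows that do not move let the fingers close. It gives the time, the measured TCP pose, the force, the opening and the grip force at its end, in the units of the state.
- get_obs(): the state, without advancing time (a new reading comes with each control period).
- camera(name): name is "scene" or "top" or "wrist"; returns (picture, depth): 420x560x3 uint8, red, green, blue; 420x560 float32, m along the optical axis (not along the pixel's ray), 0 where there is no reading.
- calibration(name): a dict with "camera_matrix" (3x3 intrinsics, pixels), "R" (3x3) and "t" (3): a world point X has camera coordinates R X + t. Camera axes: x right, y down, z forward; pixel columns grow to the right and rows downward; lengths in m; the calibration is good to about 2 mm. A picture is of the moment at which its call begins: read the wrist's pose just before it. calibration takes no time and is no camera call; for the wrist camera it gives the pose at the moment of the call.
- job_done(): hands the job in; it is judged then, once.
Trained networks look in the newest picture that a camera, given by its name, has taken for a name from the list of things; names that differ only in an ending like _2 or _b are one class to them, and where a whole thing is asked for, a point or a joint stands for the part that bears it (a point fixed in the world has none). Each returns a list of dicts, best first, with "score" (0 to 1); they miss things now and then, are a little off and sometimes report something else, mostly with a low value. They report only what shows in the picture. A call takes as long as a camera call. They do not tell look-alikes from the thing itself.
- recognise(name, camera): "xyz" ([x, y, z] in m, in the coordinates of the camera as it stood for that picture, good to about 4 mm: the middle of the surface that is visible of it).
- cut_out(name, camera): "mask" (420x560 bool, what is visible of it).
- mark_of(name, camera): "xyz" ([x, y, z] in m, in the coordinates of the camera as it stood for that picture, good to about 4 mm: a listed point, or the origin of a listed thing).
The state is a dict: "time": time; "q": joint angles; "qd": joint speeds; "joint_efforts": joint torques, N m; "ee_pos": TCP position; "tcp_rot": TCP orientation; "wrist_force": force on the tool from outside, world axes, zero at the start; "torque": the same for the moment, N m; "opening": finger opening in m; "grasp_force": force on a finger pad.
Only numpy, scipy, OpenCV 4.12 (cv2) and the standard library are available. Lean on these libraries where they do the work, as an engineer would, in place of code of your own. Each camera call takes 0.05 s, during which the arm holds its last target. There are 200 camera calls.

## Working session

There is one attempt and no reset: what is moved stays moved. The work goes in short steps, Python scripts to look and compute and a tool call to move; the robot and the scene stay as the last step left them, time stands still between calls to the robot, and variables do not carry over. Pictures are saved under pics/ and viewed, at most 10 in all, crops included, and the job is handed in when it is done.

Besides the shell and the picture viewer there is one more tool, called after ">>>" as name([rows], argument=value, ...), one row to a line, values as JSON. servo_tool: Moves the arm, as the interface text tells. Its arguments: {"type":"object","properties":{"moves":{"type":"array"},"force":{"type":"number"}},"required":["moves"]}

```bash
mkdir -p pics; ls
cat > h.py <<'E'
import numpy as np, cv2
from workcell import *
def w(name,p):
    c=calibration(name); return np.array(c["R"]).T@(np.array(p)-np.array(c["t"]))
def cloud(name,depth):
    c=calibration(name);K=np.array(c["camera_matrix"]);v,u=np.indices(depth.shape)
    P=np.stack([(u-K[0,2])/K[0,0]*depth,(v-K[1,2])/K[1,1]*depth,depth],-1)
    return (P-np.array(c["t"]))@np.array(c["R"])
E
python3 - <<'E'
from h import *
print(get_obs(),grasp_offset)
for cam in("scene","top"):
    im,d=camera(cam);cv2.imwrite(f"pics/{cam}0.png",im[:,:,::-1]);np.save(f"{cam}0.npy",d)
    for n in("slab","slab_edge","block","saddle_top","bar","bar_handle","glass","mug"):
        r=mark_of(n,cam); print(cam,n,[(np.round(w(cam,x["xyz"]),4).tolist(),round(x["score"],2)) for x in r[:3]])
    P=cloud(cam,d)
    for n in("bar","block","slab"):
        for x in cut_out(n,cam)[:1]:
            m=x["mask"]&(d>0);np.save(f"{cam}_{n}.npy",m);q=P[m];print(n,m.sum(),np.round(np.percentile(q,[2,50,98],axis=0),3).tolist())
            (c,s,a)=cv2.minAreaRect((q[:,:2]*1000).astype(np.float32));print(c,s,a)
E
```

```text
pics
{'time': 0.0, 'q': array([-7.31646283e+01,  5.01162742e+00,  1.00342991e+01,  9.50988896e+01,
        4.88872676e-04,  8.99996035e+01]), 'qd': array([-0.02522275,  0.01268894,  0.05166016,  0.05263144,  0.07575213,
        0.08591944]), 'joint_efforts': array([ 1.12151567e-03, -5.20392573e+01,  4.64800072e+01,  1.63774652e-02,
       -1.08613360e-04,  2.06911454e-05]), 'ee_pos': array([ 0.15922976, -0.52621171,  0.23057662]), 'tcp_rot': array([-1.79923782e+02, -4.89399630e-04,  1.68357675e+01]), 'wrist_force': array([0.24271732, 0.26427162, 0.50003071]), 'torque': array([-0.02304252,  0.03828949,  0.00621125]), 'grasp_force': 0.0, 'opening': 0.08509663905949376} 0.0187
scene slab [([0.4947, 0.2295, -0.0024], 0.78)]
scene slab_edge [([0.5137, 0.1273, 0.0202], 0.74)]
scene block [([0.5281, 0.069, 0.0016], 0.85), ([0.6638, -0.1261, 0.0022], 0.61)]
scene saddle_top [([0.669, -0.1294, 0.0008], 0.59), ([0.5287, 0.068, 0.0295], 0.39)]
scene bar [([0.4934, -0.1266, 0.0002], 0.91)]
scene bar_handle [([0.4861, -0.3346, 0.0048], 0.93)]
scene glass [([0.4057, -0.1971, -0.0027], 0.95), ([0.4
[... 1097 characters left out ...]
3, 0.2503, 0.0433], 0.98), ([0.431, -0.0236, -0.0016], 0.94), ([0.4067, -0.2018, 0.002], 0.85)]
top mug [([0.5333, 0.2558, 0.0456], 0.95), ([0.487, -0.3354, 0.0059], 0.47)]
bar 2562 [[0.392, 0.123, 0.003], [0.484, 0.188, 0.045], [0.598, 0.327, 0.054]]
(496.3311767578125, 229.91029357910156) (200.173583984375, 211.34930419921875) 9.486615180969238
block 360 [[0.494, 0.045, -0.004], [0.526, 0.071, 0.016], [0.562, 0.097, 0.04]]
(529.88720703125, 70.82071685791016) (74.04484558105469, 53.78813552856445) 6.853237152099609
slab 2577 [[0.392, 0.123, 0.027], [0.486, 0.188, 0.045], [0.599, 0.328, 0.051]]
(503.0030517578125, 231.82608032226562) (213.96636962890625, 210.0341033935547) 9.486615180969238
```

View pics/scene0.png

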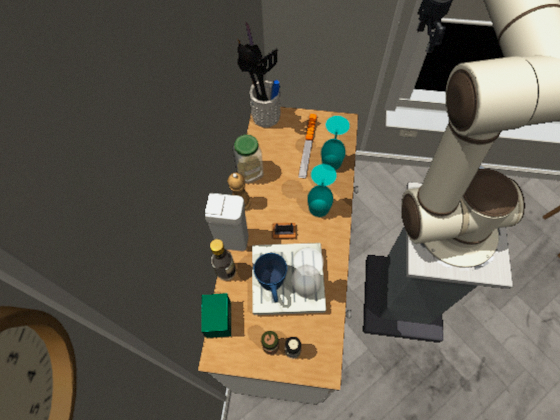

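View pics/top0.png

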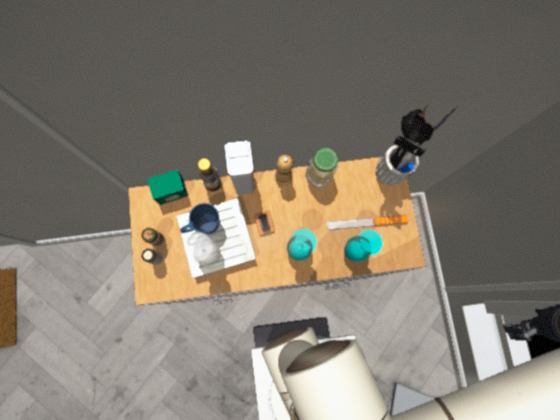

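The scene view shows the bar around pixel (308,145), the block at (285,230) and the slab at (288,278). The turquoise look-alikes are at (333,155) and (320,200), and there are bottles behind the block. The network's positions agree with this. Next I rotate in place, then hover over the handle.

```bash
cat >> h.py <<'E'
from scipy.spatial.transform import Rotation as Ro
def pose():
    o=get_obs(); return np.array(o["ee_pos"]),Ro.from_euler("xyz",o["tcp_rot"],degrees=True)
def frame(yaw,pitch):
    """tool pose for a bar with heading yaw (bar +y at 90+yaw in world), pitch>0 = tip down"""
    # tool x = bar y, tool y = bar x, tool z = -bar z
    y,p=np.radians([yaw,pitch]); bx=np.array([np.cos(y),np.sin(y),0]); h=np.array([-np.sin(y),np.cos(y),0])
    by=h*np.cos(p)-np.array([0,0,1])*np.sin(p); return Ro.from_matrix(np.stack([by,bx,np.cross(by,bx)],1))
def go(pt,Rt,p=None,R=None):
    if p is None: p,R=pose()
    t=(R.inv()*Rt).as_rotvec(degrees=True); s0=R.inv().apply(pt-p)*1e3; s1=Rt.inv().apply(pt-p)*1e3
    print("turn",t.round(2),"shift mm before turn",s0.round(1),"after turn",s1.round(1))
E
python3 -c "
from h import *
go(np.array([.4865,-.333,.12]),frame(-2.4,0))"
```

```text
turn [ -0.    -0.   -70.77] shift mm before turn [369.2 -90.4 111.3] after turn [207.  318.8 111.3]
```

>>> servo_tool([
  [[0,0,-7.86],[0,0,0],100],
  [[0,0,-7.86],[0,0,0],100],
  [[0,0,-7.86],[0,0,0],100],
  [[0,0,-7.86],[0,0,0],100],
  [[0,0,-7.86],[0,0,0],100],
  [[0,0,-7.86],[0,0,0],100],
  [[0,0,-7.86],[0,0,0],100],
  [[0,0,-7.86],[0,0,0],100],
  [[0,0,-7.86],[0,0,0],100],
])

```text
time: 2.1
ee_pos: [0.1593, -0.5265, 0.2313]
tcp_rot: [180.0, 0.0, 87.9]
wrist_force: [-0.4, 0.1, -0.3]
opening: 0.0854
grasp_force: 0.0
```

>>> servo_tool([
  [[0,0,0],[0.0207,0.0319,0],100],
  [[0,0,0],[0.0207,0.0319,0],100],
  [[0,0,0],[0.0207,0.0319,0],100],
  [[0,0,0],[0.0207,0.0319,0],100],
  [[0,0,0],[0.0207,0.0319,0],100],
  [[0,0,0],[0.0207,0.0319,0],100],
  [[0,0,0],[0.0207,0.0319,0],100],
  [[0,0,0],[0.0207,0.0319,0],100],
  [[0,0,0],[0.0207,0.0319,0],100],
  [[0,0,0],[0.0207,0.0319,0],100],
  [[0,0,0],[0,0,0.02],100],
  [[0,0,0],[0,0,0.02],100],
])

```text
time: 3.3
ee_pos: [0.4881, -0.3324, 0.1909]
tcp_rot: [180.0, 0.0, 87.7]
wrist_force: [0.5, 0.8, -0.7]
opening: 0.0857
grasp_force: 0.0
```

Run:
```python
from h import *
print(pose()[0],get_obs()["tcp_rot"])
im,d=camera("wrist");cv2.imwrite("pics/w1.png",im[:,:,::-1])
P=cloud("wrist",d)
for n in("bar","bar_handle"):
    print(n,[(np.round(w("wrist",x["xyz"]),4),x["score"]) for x in mark_of(n,"wrist")[:2]])
for x in cut_out("bar","wrist")[:1]:
    q=P[x["mask"]&(d>0)];q=q[q[:,2]<.04];print(cv2.minAreaRect((q[:,:2]*1000).astype(np.float32)))
    h=q[q[:,2]>.012];print("handle",len(h),h.mean(0),cv2.minAreaRect((h[:,:2]*1000).astype(np.float32)))
# arm clearance: scene cloud
im,d=camera("scene");P=cloud("scene",d).reshape(-1,3);p=pose()[0]
cv2.imwrite("pics/s1.png",im[:,:,::-1])
u=p[:2]/np.hypot(*p[:2])
r=P[:,:2]@u; l=P[:,:2]@np.array([-u[1],u[0]])
for a in np.arange(.3,.66,.03):
    k=(abs(r-a)<.015)&(abs(l)<.12)&(P[:,2]>.25)&(d.ravel()>0)
    if k.any(): print(round(a,2),k.sum(),"z",P[k,2].min().round(3),P[k,2].max().round(3),"l",l[k].min().round(3),l[k].max().round(3))
go(np.array([.4865,-.333,.12]),frame(-2.4,0))
```

```text
[ 0.48807691 -0.33237992  0.19086611] [1.79960133e+02 2.60717404e-02 8.76991639e+01]
bar [(array([ 0.4871, -0.337 ,  0.0031]), 0.42)]
bar_handle [(array([ 0.4857, -0.3393,  0.0063]), 0.83)]
((485.9940490722656, -276.0705871582031), (221.5596923828125, 26.45060157775879), 87.23020935058594)
handle 976 [ 0.48343135 -0.32783305  0.01254083] ((483.2725524902344, -332.3048400878906), (105.10173034667969, 22.946523666381836), 86.56829071044922)
0.3 796 z 0.553 0.654 l -0.002 0.063
0.33 629 z 0.557 0.651 l 0.021 0.063
0.36 471 z 0.557 0.645 l 0.036 0.062
0.39 336 z 0.56 0.636 l 0.042 0.062
0.42 206 z 0.566 0.626 l 0.042 0.06
0.45 90 z 0.571 0.611 l 0.038 0.058
0.48 14 z 0.577 0.593 l 0.042 0.052
0.51 13 z 0.252 0.294 l -0.029 -0.021
0.54 1124 z 0.251 0.546 l -0.045 0.051
0.57 915 z 0.255 0.54 l -0.035 0.05
0.6 608 z 0.262 0.528 l 0.009 0.053
0.63 364 z 0.25 0.513 l 0.011 0.052
0.66 9 z 0.255 0.313 l 0.02 0.05
turn [ 0.04  0.03 -0.05] shift mm before turn [ 0.4 -0.3 72.4] after turn [ 0.4 -0.3 72.4]
```

View pics/s1.png

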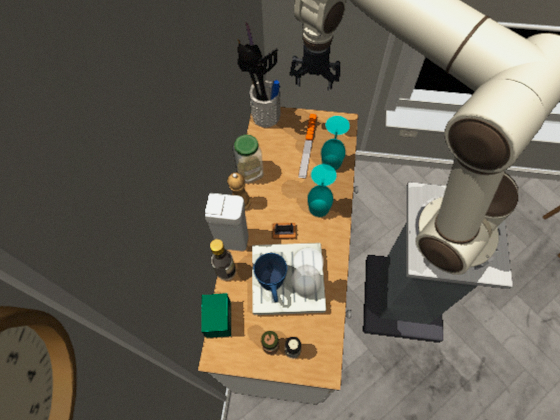

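View pics/w1.png

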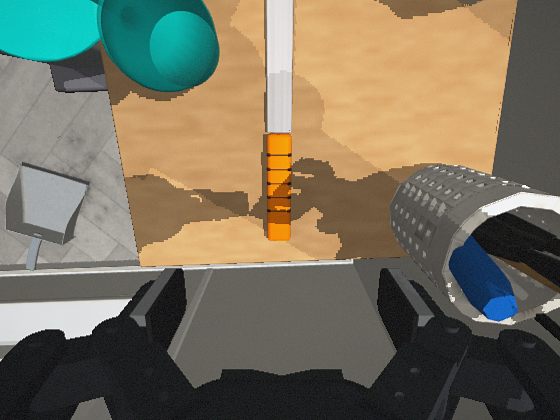

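The arm is well clear. The wrist picture shows the handle centred at column 278, rows 135–240. The glass and the crock are off to the sides. I descend with a partly closed gripper and grip.

>>> servo_tool([
  [[0,0,0],[0,-0.002,0.03],70],
  [[0,0,0],[0,0,0.03],70],
  [[0,0,0],[0,0,0.03],70],
  [[0,0,0],[0,0,0.03],70],
  [[0,0,0],[0,0,0.03],70],
  [[0,0,0],[0,0,0.02],70],
  [[0,0,0],[0,0,0.01],70],
  [[0,0,0],[0,0,0.007],70],
  [[0,0,0],[0,0,0],70],
])

```text
time: 4.45
ee_pos: [0.4849, -0.3333, 0.0047]
tcp_rot: [180.0, 0.0, 87.6]
wrist_force: [0.0, 1.0, 0.4]
opening: 0.06
grasp_force: 0.0
```

>>> servo_tool([
  [[0,0,0],[0,0,0],10],
  [[0,0,0],[0,0,0],10],
  [[0,0,0],[0,0,0],10],
  [[0,0,0],[0,0,0],10],
  [[0,0,0],[0,0,0],10],
  [[0,0,0],[0,0,0],10],
  [[0,0,0],[0,0,0],10],
  [[0,0,0],[0,0,0],10],
], force=80)

```text
time: 5.25
ee_pos: [0.4854, -0.3335, 0.0058]
tcp_rot: [179.9, 0.1, 87.6]
wrist_force: [-0.4, 0.1, 5.4]
opening: 0.0217
grasp_force: 79.4
```

>>> servo_tool([
  [[0,0,0],[0,0,-0.01],10],
  [[0,0,0],[0,0,-0.02],10],
  [[0,0,0],[0,0,-0.025],10],
  [[0,0,0],[0,0.01,-0.025],10],
  [[0,0,0],[0,0.02,-0.02],10],
  [[0,0,0],[0,0.02,0],10],
  [[0,0,0],[0,0.01,0],10],
  [[0,0,0],[0,0,0],10],
  [[0,0,0],[0,0,0],10],
])

```text
time: 6.15
ee_pos: [0.5439, -0.3353, 0.1034]
tcp_rot: [-179.9, -0.0, 87.6]
wrist_force: [-0.6, -0.4, -1.0]
opening: 0.0216
grasp_force: 78.8
```

Run:
```python
from h import *
p,R=pose();print(p,get_obs()["tcp_rot"],get_obs()["wrist_force"],get_obs()["torque"])
for cam in ("wrist","scene"):
    im,d=camera(cam);cv2.imwrite(f"pics/{cam}2.png",im[:,:,::-1])
    P=cloud(cam,d)
    for n in("bar","bar_handle"):
        print(n,[(np.round(R.inv().apply(w(cam,x["xyz"])-p)*1e3,1),round(x["score"],2)) for x in mark_of(n,cam)[:2]])
    for x in cut_out("bar",cam)[:1]:
        q=R.inv().apply(P[x["mask"]&(d>0)]-p)*1e3
        q=q[(abs(q[:,1])<25)&(abs(q[:,2])<40)]
        for a in range(-60,220,20):
            k=q[abs(q[:,0]-a)<10]
            if len(k)>5: print(cam,a,len(k),"y",np.percentile(k[:,1],[3,97]).round(1),"z",np.median(k[:,2]).round(1))
        print("max x",q[:,0].max())
    for n in ("saddle_top","block","slab_edge"):
        print(n,[(np.round(w(cam,x["xyz"]),4),round(x["score"],2)) for x in mark_of(n,cam)[:2]])
```

```text
[ 0.54387126 -0.33526348  0.10340676] [-1.79890899e+02 -4.87532234e-02  8.75812657e+01] [-0.58461916 -0.42813747 -1.00683624] [-0.08666262  0.03054854 -0.00518674]
bar []
bar_handle [(array([-3.4,  1. , -1.9]), 0.64)]
wrist -60 24 y [-4.5  4.1] z -10.0
wrist -40 1604 y [-11.   11.1] z -10.2
wrist -20 1804 y [-10.8  10.9] z -10.2
wrist 0 1903 y [-10.2  10.3] z -10.2
wrist 20 2309 y [-10.9  11.2] z -10.0
wrist 40 2611 y [-10.9  11.2] z -9.9
wrist 60 2796 y [-10.8  11.2] z -0.2
wrist 80 3002 y [-10.9  11.5] z 0.2
wrist 100 3412 y [-10.9  11.5] z 0.3
wrist 120 767 y [-10.8  11.7] z 0.4
max x 114.37386677396509
saddle_top []
block []
slab_edge []
bar [(array([204.8,  -2.3,   3.6]), 0.97)]
bar_handle [(array([-4.3, -0.5, -1.4]), 0.77), (array([555.5, -74.7, 102.2]), 0.53)]Traceback (most recent call last):
  File "<stdin>", line 14, in <module>
    return umr_maximum(a, axis, None, out, keepdims, initial, where)
ValueError: zero-size array to reduction operation maximum which has no identity
```

View pics/wrist2.png

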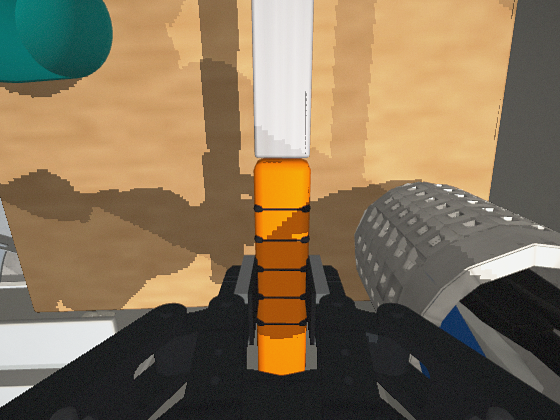

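The grip is aligned: the underside is at tool z +5.8 mm and the tip is about 203 mm ahead. Now the pre-insert pose: tip short of the block, pitched 22° down.

```bash
cat >> h.py <<'E'
L=203.;U=5.8
def barpose(S,yaw,pitch,s_tip,c,ztop=34.):
    """TCP pose (m): underside line at height ztop+c above saddle point S(xy,m), tip at s_tip mm beyond it"""
    R=frame(yaw,pitch);p=np.radians(pitch);h=np.array([-np.sin(np.radians(yaw)),np.cos(np.radians(yaw)),0])
    T=np.array([*S,0])*1e3+h*s_tip+np.array([0,0,ztop+c-np.tan(p)*s_tip])
    return (T-R.apply([L,0,U]))/1e3,R
def tip():
    p,R=pose();return p*1e3+R.apply([L,0,U]),R
E
python3 -c "
from h import *
t,R=barpose([.529,.070],9,22,-30,4);print(t);go(t,R)"
```

```text
[ 0.56279698 -0.14338572  0.13154359]
turn [ -2.19 -21.92 -11.29] shift mm before turn [192.8  10.  -27.2] after turn [163.2  48.  -95.3]
```

>>> servo_tool([
  [[0,0,0],[0.02,0.002,-0.005],10],
  [[0,0,0],[0.032,0.002,-0.005],10],
  [[0,0,0],[0.036,0.002,-0.005],10],
  [[0,0,0],[0.036,0.002,-0.005],10],
  [[0,0,0],[0.036,0.001,-0.004],10],
  [[0,0,0],[0.0328,0.001,-0.0032],10],
  [[-0.55,-5.48,-2.82],[0,0,0],10],
  [[-0.55,-5.48,-2.82],[0,0,0],10],
  [[-0.55,-5.48,-2.82],[0,0,0],10],
  [[-0.55,-5.48,-2.82],[0,0,0],10],
  [[0,0,0],[0,0,0],10],
  [[0,0,0],[0,0,0],10],
])

```text
time: 7.9
ee_pos: [0.5628, -0.1422, 0.1317]
tcp_rot: [179.9, 21.9, 99.0]
wrist_force: [-0.2, -0.1, -1.8]
opening: 0.0218
grasp_force: 78.9
```

Run:
```python
from h import *
p,R=pose();print(tip()[0],get_obs()["tcp_rot"],get_obs()["wrist_force"],get_obs()["torque"])
for cam in ("wrist","scene","top"):
    im,d=camera(cam);cv2.imwrite(f"pics/{cam}3.png",im[:,:,::-1]);P=cloud(cam,d);np.save(f"P_{cam}3.npy",P)
    for n in ("saddle_top","block","slab_edge","slab","bar"):
        print(cam,n,[(np.round(w(cam,x["xyz"]),4),round(x["score"],2)) for x in mark_of(n,cam)[:2]])
    for n in ("slab","block"):
      for x in cut_out(n,cam)[:1]:
        m=x["mask"]&(d>0);q=P[m]
        if n=="slab": q=q[(q[:,2]>.035)&(q[:,2]<.055)]
        if len(q)>9: print(n,len(q),cv2.minAreaRect((q[:,:2]*1000).astype(np.float32)),q.min(0),q.max(0))
```

```text
[533.63830545  41.76077592  50.71104554] [179.94516414  21.86971795  99.0071174 ] [-0.16020628 -0.11298548 -1.80199399] [0.3998266  0.04677282 0.00078472]
wrist saddle_top []
wrist block []
wrist slab_edge []
wrist slab []
wrist bar []
block 20516 ((594.9053955078125, -408.9189147949219), (61.11205291748047, 748.228759765625), 5.457066059112549) [ 0.53032403 -0.78370206 -0.21551592] [ 0.61784655 -0.03663392  0.1977879 ]
scene saddle_top [(array([0.5275, 0.0715, 0.0288]), 0.45)]
scene block [(array([0.5265, 0.0677, 0.0011]), 0.55)]
scene slab_edge [(array([0.5137, 0.1307, 0.0174]), 0.56), (array([0.5342, 0.0415, 0.0492]), 0.42)]
scene slab [(array([ 0.4955,  0.2275, -0.0013]), 0.6), (array([0.4403, 0.2494, 0.0456]), 0.6)]
scene bar [(array([0.5311, 0.0424, 0.0506]), 0.78)]
slab 2535 ((497.3957214355469, 227.78347778320312), (199.76800537109375, 201.58541870117188), 9.421711921691895) [0.38407967 0.11408812 0.03508432] [0.60987694 0.34145141 0.05436867]
block 372 ((529.5382080078125, 73.05316925048828), (67.55662536621094, 51.73760223388672), 7.788990497589111) [ 4.93721799e-01  4.49063267e-02 -3.18791645e-04] [0.56543209 0.10198089 0.04583082]
top saddle_top [(array([0.5253, 0.0711, 0.0309]), 0.62), (array([ 0.4987,  0.2253, -0.0032]), 0.59)]
top block [(array([0.5284, 0.0725, 0.0032]), 0.84)]
top slab_edge [(array([0.5175, 0.1271, 0.0167]), 0.85)]
top slab [(array([ 0.4967,  0.2249, -0.005 ]), 0.7)]
top bar [(array([0.5356, 0.0395, 0.0484]), 0.7)]
slab 2368 ((497.02703857421875, 226.40374755859375), (199.6186981201172, 200.2038116455078), 9.272359848022461) [0.38389047 0.11239322 0.03565514] [0.60668869 0.33606657 0.05302502]
block 363 ((530.0926513671875, 71.03492736816406), (74.88021850585938, 55.24861145019531), 8.471811294555664) [ 0.49125316  0.04056448 -0.00669858] [0.56867314 0.09946842 0.04275246]
```

View pics/wrist3.png

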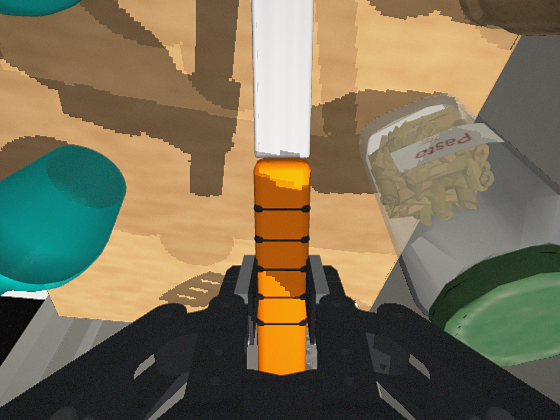

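Wrist view: blade straight ahead, jar to the right at (440,200) and clear, look-alike to the left at (60,210) and clear. Inserting along the bar's axis.

>>> servo_tool([
  [[0,-1.1,0],[0,-0.0005,-0.001],10],
  [[0,0,0],[0.01,0,0],10],
  [[0,0,0],[0.014,0,0],10],
  [[0,0,0],[0.014,0,0],10],
  [[0,0,0],[0.014,0,0],10],
  [[0,0,0],[0.012,0,0],10],
  [[0,0,0],[0.012,0,0],10],
  [[0,0,0],[0,0,0],10],
  [[0,0,0],[0,0,0],10],
])

```text
time: 10.0
ee_pos: [0.5514, -0.0737, 0.1026]
tcp_rot: [180.0, 23.1, 99.0]
wrist_force: [0.6, 0.8, -1.3]
opening: 0.0217
grasp_force: 78.9
```

```bash
cat >> h.py <<'E'
def rep(S=(528,71),yaw=9):
    o=get_obs();T,R=tip();y=np.radians(yaw);h=np.array([-np.sin(y),np.cos(y)]);by=R.apply([1,0,0])
    s=(T[:2]-S)@h;tl=-by[2]/np.hypot(*by[:2]);l=(T[:2]-S)@np.array([h[1],-h[0]])
    print("t",o["time"],"tip s %.1f lat %.1f z %.1f"%(s,l,T[2]),"pitch %.1f"%np.degrees(np.arctan(tl)),"under@saddle %.1f @58 %.1f"%(T[2]+tl*s,T[2]+tl*(s-58)),"F",o["wrist_force"].round(1),"M",R.inv().apply(o["torque"]).round(2),"tcpz %.1f"%(o["ee_pos"][2]*1e3))
E
python3 -c "
from h import *
rep()"
```

```text
t 10.0 tip s 37.8 lat 0.4 z 17.6 pitch 23.1 under@saddle 33.8 @58 9.0 F [ 0.6  0.8 -1.3] M [ 0.02  0.53 -0.02] tcpz 102.6
```

>>> servo_tool([
  [[0,0,0],[0,0,-0.0015],10],
  [[0,0,0],[0.008,0,0],10],
  [[0,0,0],[0.008,0,0],10],
  [[0,0,0],[0.008,0,0],10],
  [[0,0,0],[0.008,0,0],10],
  [[0,0,0],[0.007,0,0],10],
  [[0,0,0],[0,0,0],10],
  [[0,0,0],[0,0,0],10],
])

```text
time: 10.8
ee_pos: [0.5457, -0.0378, 0.0887]
tcp_rot: [180.0, 23.1, 99.0]
wrist_force: [-0.0, -1.3, -3.2]
opening: 0.0216
grasp_force: 78.9
```

Run:
```python
from h import *
rep()
im,d=camera("scene");cv2.imwrite("pics/s4.png",cv2.resize(im[190:330,200:370,::-1],None,fx=4,fy=4,interpolation=cv2.INTER_CUBIC))
for n in ("slab","block","bar","slab_edge"): print(n,[(np.round(w("scene",x["xyz"]),4),round(x["score"],2)) for x in mark_of(n,"scene")[:1]])
```

```text
t 10.8 tip s 74.2 lat 0.4 z 3.7 pitch 23.1 under@saddle 35.3 @58 10.6 F [-0.  -1.3 -3.2] M [0.02 0.45 0.02] tcpz 88.7
slab [(array([ 0.4959,  0.2288, -0.0034]), 0.69)]
block [(array([0.5274, 0.071 , 0.0012]), 0.75)]
bar [(array([0.5162, 0.1465, 0.0051]), 0.67)]
slab_edge [(array([0.5127, 0.1287, 0.0192]), 0.9)]
```

View pics/s4.png

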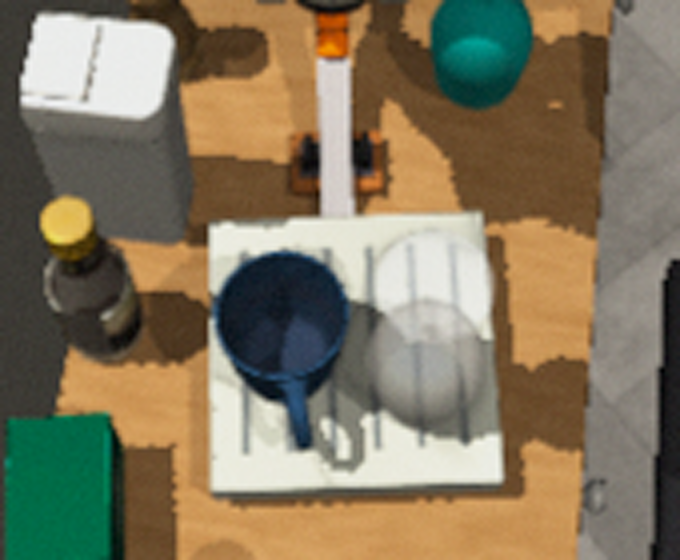

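The picture shows the blade between the cheeks at (335,165) and going under the slab edge at (338,215). Levering in small steps, watching force and moment.

```bash
cat >> h.py <<'E'
def rows(ps,us,ss,S=(.5284,.0711),yaw=9):
    p,R=pose()
    for a,u,s in zip(ps,us,ss):
        t,Rt=barpose(S,yaw,a,s,u-34)
        print(a,(R.inv()*Rt).as_rotvec(degrees=True).round(2).tolist(),(R.inv().apply(t-p)).round(4).tolist(),"tcpz",t[2].round(4)); p,R=t,Rt
E
python3 - <<'E'
from h import *
rows([21.5,20,18.5,17,15.5,14],[35,34.5,34,33,32,31],[74.5,74.8,75.1,75.4,75.7,76])
E
```

```text
21.5 [0.01, 1.6, -0.03] [-0.0001, -0.0, 0.0037] tcpz 0.0854
20 [-0.0, 1.5, -0.0] [-0.0004, -0.0, 0.0037] tcpz 0.0822
18.5 [-0.0, 1.5, 0.0] [-0.0003, 0.0, 0.0037] tcpz 0.0788
17 [0.0, 1.5, 0.0] [-0.0001, -0.0, 0.0042] tcpz 0.0748
15.5 [0.0, 1.5, -0.0] [-0.0001, 0.0, 0.0042] tcpz 0.0708
14 [-0.0, 1.5, -0.0] [-0.0001, 0.0, 0.0042] tcpz 0.0668
```

>>> servo_tool([
  [[0,0.8,0],[0,0,0.0019],10],
  [[0,0.8,0],[0,0,0.0018],10],
  [[0,0.75,0],[-0.0002,0,0.0018],10],
  [[0,0.75,0],[-0.0002,0,0.0019],10],
  [[0,0.75,0],[-0.0002,0,0.0018],10],
  [[0,0.75,0],[-0.0001,0,0.0019],10],
  [[0,0,0],[0,0,0],10],
])

```text
time: 11.75
ee_pos: [0.5464, -0.0429, 0.0784]
tcp_rot: [180.0, 18.4, 99.0]
wrist_force: [-0.3, 0.8, -1.7]
opening: 0.0214
grasp_force: 78.9
```

```bash
python3 -c "
from h import *
rep()"
```

```text
t 11.75 tip s 75.4 lat 0.5 z 8.7 pitch 18.4 under@saddle 33.8 @58 14.5 F [-0.3  0.8 -1.7] M [-0.03  0.51 -0.01] tcpz 78.4
```

>>> servo_tool([
  [[0,0.75,0],[-0.0001,0,0.0021],10],
  [[0,0.75,0],[0,0,0.0021],10],
  [[0,0.75,0],[-0.0001,0,0.0021],10],
  [[0,0.75,0],[0,0,0.0021],10],
  [[0,0,0],[0,0,0],10],
])

```text
time: 12.25
ee_pos: [0.5468, -0.0453, 0.0703]
tcp_rot: [180.0, 15.4, 99.0]
wrist_force: [0.2, 3.9, -1.9]
opening: 0.0215
grasp_force: 79.0
```

```bash
python3 -c "
from h import *
rep()"
```

```text
t 12.25 tip s 76.4 lat 0.4 z 10.8 pitch 15.4 under@saddle 31.8 @58 15.8 F [ 0.2  3.9 -1.9] M [-0.06  0.9   0.03] tcpz 70.3
```

Run:
```python
from h import *
rows([14,12.5,11,9.5,8],[30.4,29.4,28.4,27.4,26.4],[77.4,78,78.5,79,79.3])
```

```text
14 [-0.0, 1.42, -0.02] [0.0009, 0.0001, 0.0044] tcpz 0.0658
12.5 [0.0, 1.5, 0.0] [0.0003, -0.0, 0.0042] tcpz 0.0617
11 [0.0, 1.5, 0.0] [0.0002, 0.0, 0.0042] tcpz 0.0576
9.5 [-0.0, 1.5, -0.0] [0.0002, -0.0, 0.0042] tcpz 0.0534
8 [-0.0, 1.5, -0.0] [0.0, -0.0, 0.0042] tcpz 0.0493
```

>>> servo_tool([
  [[0,0.7,0],[0.0004,0,0.0022],10],
  [[0,0.7,0],[0.0005,0,0.0022],10],
  [[0,0.75,0],[0.0002,0,0.0021],10],
  [[0,0.75,0],[0.0001,0,0.0021],10],
  [[0,0,0],[0,0,0],10],
])

```text
time: 12.75
ee_pos: [0.5471, -0.0469, 0.062]
tcp_rot: [180.0, 12.6, 98.9]
wrist_force: [1.1, -3.5, 1.4]
opening: 0.0219
grasp_force: 79.2
```

```bash
python3 -c "
from h import *
rep()"
```

```text
t 12.75 tip s 77.4 lat 0.6 z 12.1 pitch 12.6 under@saddle 29.3 @58 16.4 F [ 1.1 -3.5  1.4] M [ 0.08 -0.87 -0.03] tcpz 62.0
```

>>> servo_tool([
  [[0,0.75,0],[0.0001,0,0.0021],10],
  [[0,0.75,0],[0.0001,0,0.0021],10],
  [[0,0,0],[0,0,0],10],
])

```text
time: 13.05
ee_pos: [0.5473, -0.0477, 0.058]
tcp_rot: [180.0, 11.1, 98.9]
wrist_force: [-0.1, -6.4, 2.9]
opening: 0.0211
grasp_force: 79.3
```

Run:
```python
from h import *
rep()
im,d=camera("scene");im,d2=camera("scene");d=(d+d2)/2;P=cloud("scene",d);d0=np.load("scene0.npy");P0=cloud("scene",d0)
c=np.array([.4972,.227]);y=np.radians(9.4)
for P_ in (P0,P):
    q=P_.reshape(-1,3);v=(q[:,:2]-c)@np.array([[np.cos(y),-np.sin(y)],[np.sin(y),np.cos(y)]])
    print([round(np.median(q[(abs(v[:,0])<92)&(abs(v[:,1]-b)<8)&(q[:,2]>.03)&(q[:,2]<.075),2])*1e3,1) for b in(-90,-75,-60,60,75,90)])
```

```text
t 13.05 tip s 77.8 lat 0.7 z 13.2 pitch 11.1 under@saddle 28.5 @58 17.1 F [-0.1 -6.4  2.9] M [ 0.18 -1.21 -0.07] tcpz 58.0
[np.float64(nan), np.float64(nan), np.float64(nan), np.float64(nan), np.float64(nan), np.float64(nan)]
[np.float64(nan), np.float64(nan), np.float64(nan), np.float64(nan), np.float64(nan), np.float64(nan)]
  return _methods._mean(a, axis=axis, dtype=dtype,
  ret = ret.dtype.type(ret / rcount)
```

```bash
cat >> h.py <<'E'
def slabz(P):
    c=np.array([.4972,.227]);y=np.radians(9.4)
    q=P.reshape(-1,3);v=(q[:,:2]-c)@np.array([[np.cos(y),-np.sin(y)],[np.sin(y),np.cos(y)]])*1e3
    k=(abs(v[:,0])<92)&(abs(v[:,1])<94)&(q[:,2]>.03)&(q[:,2]<.075)
    A=np.c_[v[k],np.ones(k.sum())];z=q[k,2]*1e3;m=np.ones(len(z),bool)
    for _ in range(8):
        f=np.linalg.lstsq(A[m],z[m],rcond=None)[0];m=abs(A@f-z)<3
    return "edge top z %.1f (slope %.2f deg, n %d)"%(f@[0,-100,1],np.degrees(np.arctan(-f[1])),m.sum())
def look():
    rep()
    for c in("scene","top"): print(c,slabz(cloud(c,camera(c)[1])))
E
python3 - <<'E'
from h import *
for c in("scene","top"): print(slabz(cloud(c,np.load(c+"0.npy"))))
look()
rows([11,10.5,9.5,8.5],[27.8,27.3,26.6,25.9],[76.9,77,77.1,77.2])
E
```

```text
edge top z 45.8 (slope -0.06 deg, n 1561)
edge top z 44.9 (slope 0.03 deg, n 1623)
t 13.15 tip s 77.9 lat 0.7 z 13.2 pitch 11.1 under@saddle 28.5 @58 17.1 F [-0.4 -6.6  2.1] M [ 0.13 -1.35 -0.09] tcpz 58.1
scene edge top z 47.6 (slope 0.55 deg, n 1602)
top edge top z 46.6 (slope 0.40 deg, n 1656)
11 [0.03, 0.16, -0.04] [-0.0009, -0.0001, 0.0011] tcpz 0.0573
10.5 [0.0, 0.5, -0.0] [0.0, -0.0, 0.0016] tcpz 0.0557
9.5 [-0.0, 1.0, 0.0] [-0.0001, 0.0, 0.0029] tcpz 0.0529
8.5 [0.0, 1.0, 0.0] [-0.0001, -0.0, 0.0029] tcpz 0.0501
```

Run:
```python
from h import *
rows([11,9.5,8,6.5,5,4,3,2],[28,27.8,27.6,27.5,27.4,27.3,27.2,27.1],[76,76.1,76.2,76.3,76.4,76.4,76.4,76.4])
```

```text
11 [0.03, 0.16, -0.04] [-0.0018, -0.0001, 0.0009] tcpz 0.0577
9.5 [-0.0, 1.5, -0.0] [-0.0003, -0.0, 0.0035] tcpz 0.0543
8 [-0.0, 1.5, -0.0] [-0.0003, 0.0, 0.0035] tcpz 0.0509
6.5 [0.0, 1.5, 0.0] [-0.0002, -0.0, 0.0034] tcpz 0.0475
5 [-0.0, 1.5, -0.0] [-0.0002, 0.0, 0.0034] tcpz 0.0442
4 [0.0, 1.0, 0.0] [-0.0002, -0.0, 0.0023] tcpz 0.0419
3 [-0.0, 1.0, 0.0] [-0.0002, -0.0, 0.0023] tcpz 0.0396
2 [0.0, 1.0, 0.0] [-0.0001, -0.0, 0.0023] tcpz 0.0373
```

>>> servo_tool([
  [[0,0,0],[-0.001,0,0.0006],10],
  [[0,0.5,0],[-0.0008,0,0.0012],10],
  [[0,0.5,0],[-0.0001,0,0.0012],10],
  [[0,0.5,0],[-0.0001,0,0.0012],10],
  [[0,0.5,0],[-0.0001,0,0.0012],10],
  [[0,0.5,0],[-0.0001,0,0.0012],10],
  [[0,0.5,0],[-0.0001,0,0.0012],10],
  [[0,0,0],[0,0,0],10],
])

```text
time: 14.05
ee_pos: [0.5475, -0.0498, 0.0502]
tcp_rot: [-180.0, 7.9, 99.0]
wrist_force: [-0.2, 6.7, 0.3]
opening: 0.0216
grasp_force: 79.3
```

```bash
python3 -c "
from h import *
look()"
```

```text
t 14.05 tip s 77.9 lat 0.3 z 16.4 pitch 7.9 under@saddle 27.2 @58 19.2 F [-0.2  6.7  0.3] M [-0.12  1.51  0.07] tcpz 50.2
scene edge top z 52.0 (slope 1.88 deg, n 1666)
top edge top z 51.0 (slope 1.75 deg, n 1649)
```

>>> servo_tool([
  [[0,0.5,0],[0.0005,0,0.0012],10],
  [[0,0.5,0],[0.0003,0,0.0012],10],
  [[0,0.5,0],[0,0,0.0012],10],
  [[0,0.5,0],[0,0,0.0012],10],
  [[0,0.5,0],[0,0,0.0012],10],
  [[0,0.5,0],[0,0,0.0012],10],
  [[0,0,0],[0,0,0],10],
])

```text
time: 14.85
ee_pos: [0.5476, -0.0506, 0.0431]
tcp_rot: [180.0, 5.0, 99.0]
wrist_force: [0.1, 5.0, 1.4]
opening: 0.0215
grasp_force: 79.4
```

```bash
python3 -c "
from h import *
look()
for c in('scene','top','wrist'):
    if c=='wrist': cv2.imwrite('pics/w5.png',camera('wrist')[0][:,:,::-1])
    print(c,[(np.round(w(c,x['xyz']),4),round(x['score'],2)) for x in recognise('foot',c)[:2]])"
```

```text
t 14.85 tip s 78.5 lat 0.4 z 19.5 pitch 5.0 under@saddle 26.4 @58 21.3 F [0.1 5.  1.4] M [-0.    1.06 -0.03] tcpz 43.1
scene edge top z 54.3 (slope 2.51 deg, n 1690)
top edge top z 53.7 (slope 2.60 deg, n 1645)
scene []
top []
wrist []
```

>>> servo_tool([
  [[0,0.5,0],[0.0003,0,0.0012],10],
  [[0,0.5,0],[0.0002,0,0.0012],10],
  [[0,0.5,0],[0,0,0.0012],10],
  [[0,0.5,0],[0,0,0.0012],10],
  [[0,0.5,0],[0,0,0.0012],10],
  [[0,0,0],[0,0,0],10],
])

```text
time: 15.75
ee_pos: [0.5477, -0.0509, 0.0372]
tcp_rot: [180.0, 2.6, 99.0]
wrist_force: [-0.5, -1.8, 3.7]
opening: 0.0216
grasp_force: 79.5
```

```bash
python3 -c "
from h import *
look()
im,d=camera('scene');np.save('sc6.npy',d);cv2.imwrite('pics/s6.png',im[:,:,::-1])
print([(np.round(w('scene',x['xyz']),4),round(x['score'],2)) for x in recognise('foot','scene')[:2]])"
```

```text
t 15.75 tip s 79.0 lat 0.6 z 22.3 pitch 2.6 under@saddle 25.9 @58 23.2 F [-0.5 -1.8  3.7] M [ 0.03 -0.3  -0.02] tcpz 37.2
scene edge top z 55.5 (slope 2.83 deg, n 1722)
top edge top z 55.2 (slope 3.10 deg, n 1671)
[]
```

>>> servo_tool([
  [[0,0.5,0],[0,0,0.0012],10],
  [[0,0.5,0],[0,0,0.0012],10],
  [[0,0.5,0],[0,0,0.0012],10],
  [[0,0,0],[0,0,0],10],
])

```text
time: 16.35
ee_pos: [0.5477, -0.0508, 0.0336]
tcp_rot: [180.0, 1.1, 99.0]
wrist_force: [0.7, -4.0, 4.0]
opening: 0.0218
grasp_force: 79.6
```

```bash
python3 -c "
from h import *
look();look()"
```

```text
t 16.35 tip s 79.4 lat 0.5 z 24.0 pitch 1.1 under@saddle 25.5 @58 24.4 F [ 0.7 -4.   4. ] M [-0.03 -0.91 -0.04] tcpz 33.6
scene edge top z 57.0 (slope 3.32 deg, n 1750)
top edge top z 56.3 (slope 3.12 deg, n 1644)
t 16.45 tip s 79.5 lat 0.5 z 24.0 pitch 1.1 under@saddle 25.6 @58 24.4 F [ 1.3 -5.2  3.9] M [-0.02 -1.    0.  ] tcpz 33.7
scene edge top z 57.0 (slope 3.30 deg, n 1738)
top edge top z 56.4 (slope 3.31 deg, n 1661)
```

>>> servo_tool([
  [[0,0.4,0],[-0.0004,0,0.001],10],
  [[0,0.4,0],[-0.0003,0,0.001],10],
  [[0,0,0],[0,0,0],10],
  [[0,0,0],[0,0,0],10],
  [[0,0,0],[0,0,0],10],
])

```text
time: 17.05
ee_pos: [0.5477, -0.051, 0.0317]
tcp_rot: [180.0, 0.3, 99.0]
wrist_force: [-0.2, 1.2, 3.4]
opening: 0.0215
grasp_force: 79.6
```

```bash
python3 -c "
from h import *
look();look()
camera('top')
for c in('scene','top'): print([(np.round(w(c,x['xyz']),4),round(x['score'],2)) for x in mark_of('foot',c)[:2]])"
```

```text
t 17.05 tip s 79.4 lat 0.4 z 25.0 pitch 0.3 under@saddle 25.3 @58 25.1 F [-0.2  1.2  3.4] M [-0.06  0.26  0.03] tcpz 31.7
scene edge top z 58.3 (slope 3.63 deg, n 1760)
top edge top z 57.6 (slope 3.66 deg, n 1695)
t 17.15 tip s 79.4 lat 0.4 z 25.0 pitch 0.3 under@saddle 25.3 @58 25.1 F [-0.3  1.7  3.9] M [-0.17  0.43  0.04] tcpz 31.7
scene edge top z 58.3 (slope 3.68 deg, n 1753)
top edge top z 57.7 (slope 3.70 deg, n 1704)Traceback (most recent call last):
  File "<string>", line 5, in <module>
    for c in('scene','top'): print([(np.round(w(c,x['xyz']),4),round(x['score'],2)) for x in mark_of('foot',c)[:2]])
                                                                                             ~~~~~~~^^^^^^^^^^
ValueError: it knows: bar, bar_handle, block, glass, jar, mill, mug, pepper, saddle_top, salt, slab, slab_edge
```

Rise is about 12.3 mm, so the foot should be out. Easing down slowly while watching for the load to transfer.

>>> servo_tool([
  [[0,0,0],[0,0,0],10],
  [[0,0,0],[0,0,0],10],
  [[0,-0.3,0],[0,0,-0.0007],10],
  [[0,-0.3,0],[0,0,-0.0008],10],
  [[0,-0.3,0],[0,0,-0.0007],10],
  [[0,-0.3,0],[0,0,-0.0008],10],
  [[0,-0.3,0],[0,0,-0.0007],10],
  [[0,-0.3,0],[0,0,-0.0008],10],
  [[0,-0.3,0],[0,0,-0.0007],10],
  [[0,-0.3,0],[0,0,-0.0007],10],
  [[0,0,0],[0,0,0],10],
])

```text
time: 18.4
ee_pos: [0.5477, -0.0512, 0.0377]
tcp_rot: [180.0, 2.7, 99.0]
wrist_force: [-0.8, 5.3, 2.3]
opening: 0.0211
grasp_force: 79.5
```

```bash
python3 -c "
from h import *
look()"
```

```text
t 18.4 tip s 78.8 lat 0.4 z 22.3 pitch 2.7 under@saddle 26.0 @58 23.3 F [-0.8  5.3  2.3] M [-0.04  1.03  0.01] tcpz 37.7
scene edge top z 56.5 (slope 3.18 deg, n 1727)
top edge top z 55.3 (slope 2.95 deg, n 1646)
```

>>> servo_tool([
  [[0,-0.3,0],[0,0,-0.0008],10],
  [[0,-0.3,0],[0,0,-0.0008],10],
  [[0,-0.3,0],[0,0,-0.0008],10],
  [[0,-0.3,0],[0,0,-0.0008],10],
  [[0,-0.3,0],[0,0,-0.0008],10],
  [[0,0,0],[0,0,0],10],
])

```text
time: 19.1
ee_pos: [0.5477, -0.051, 0.0417]
tcp_rot: [180.0, 4.2, 99.0]
wrist_force: [-0.4, 4.2, 2.1]
opening: 0.0215
grasp_force: 79.4
```

```bash
python3 -c "
from h import *
look()"
```

```text
t 19.1 tip s 78.4 lat 0.4 z 20.9 pitch 4.2 under@saddle 26.7 @58 22.4 F [-0.4  4.2  2.1] M [-0.05  0.96 -0.02] tcpz 41.7
scene edge top z 55.8 (slope 2.98 deg, n 1729)
top edge top z 54.8 (slope 2.96 deg, n 1648)
```

>>> servo_tool([
  [[0,-0.4,0],[0,0,-0.001],10],
  [[0,-0.4,0],[0,0,-0.001],10],
  [[0,-0.4,0],[0,0,-0.001],10],
  [[0,-0.4,0],[0,0,-0.001],10],
  [[0,-0.4,0],[0,0,-0.001],10],
  [[0,-0.4,0],[0,0,-0.001],10],
  [[0,0,0],[0,0,0],10],
])

```text
time: 19.9
ee_pos: [0.5477, -0.0505, 0.0478]
tcp_rot: [180.0, 6.6, 99.0]
wrist_force: [-0.6, 1.7, 2.0]
opening: 0.0214
grasp_force: 79.4
```

```bash
python3 -c "
from h import *
look()"
```

```text
t 19.9 tip s 77.8 lat 0.4 z 18.5 pitch 6.6 under@saddle 27.6 @58 20.8 F [-0.6  1.7  2. ] M [ 0.04  0.69 -0.01] tcpz 47.8
scene edge top z 55.8 (slope 2.98 deg, n 1722)
top edge top z 54.8 (slope 3.00 deg, n 1627)
```

Edge height holds at +10 mm, so the slab is resting on the foot. Unloading the bar fully.

Run:
```python
from h import *
rows([8,10,12,14],[28.5,30,31.5,33],[77.5,77,76.5,76])
```

```text
8 [0.01, -1.39, -0.0] [-0.0, -0.0, -0.004] tcpz 0.0516
10 [0.0, -2.0, 0.0] [-0.0, -0.0, -0.0058] tcpz 0.0574
12 [0.0, -2.0, -0.0] [0.0, 0.0, -0.0058] tcpz 0.0631
14 [0.0, -2.0, 0.0] [0.0001, 0.0, -0.0058] tcpz 0.0688
```

>>> servo_tool([
  [[0,-0.7,0],[0,0,-0.002],10],
  [[0,-0.7,0],[0,0,-0.002],10],
  [[0,-0.7,0],[0,0,-0.002],10],
  [[0,-0.65,0],[0,0,-0.0019],10],
  [[0,-0.65,0],[0,0,-0.0019],10],
  [[0,0,0],[0,0,0],10],
])

```text
time: 20.6
ee_pos: [0.5475, -0.0491, 0.0576]
tcp_rot: [180.0, 10.1, 99.0]
wrist_force: [0.6, -1.0, 1.1]
opening: 0.0216
grasp_force: 79.2
```

```bash
python3 -c "
from h import *
look()"
```

```text
t 20.6 tip s 77.2 lat 0.4 z 16.4 pitch 10.1 under@saddle 30.1 @58 19.8 F [ 0.6 -1.   1.1] M [-0.03  0.16  0.01] tcpz 57.6
scene edge top z 55.6 (slope 2.87 deg, n 1721)
top edge top z 54.7 (slope 2.75 deg, n 1682)
```

>>> servo_tool([
  [[0,-0.7,0],[0,0,-0.002],10],
  [[0,-0.7,0],[0,0,-0.002],10],
  [[0,-0.7,0],[0,0,-0.002],10],
  [[0,-0.7,0],[0,0,-0.002],10],
  [[0,-0.7,0],[0,0,-0.002],10],
  [[0,0,0],[0,0,0],10],
])

```text
time: 21.3
ee_pos: [0.5471, -0.0469, 0.0672]
tcp_rot: [180.0, 13.5, 99.0]
wrist_force: [0.6, 0.3, -1.1]
opening: 0.0216
grasp_force: 79.0
```

```bash
python3 -c "
from h import *
look()
c='scene'
for n in('bar','block','saddle_top'):print(n,[(np.round(w(c,x['xyz']),4),round(x['score'],2)) for x in mark_of(n,c)[:2]])"
```

```text
t 21.3 tip s 76.5 lat 0.3 z 14.1 pitch 13.5 under@saddle 32.5 @58 18.5 F [ 0.6  0.3 -1.1] M [-0.01  0.27  0.  ] tcpz 67.2
scene edge top z 55.6 (slope 2.88 deg, n 1731)
top edge top z 54.7 (slope 2.80 deg, n 1675)
bar [(array([0.5167, 0.1521, 0.0169]), 0.76), (array([ 0.547 , -0.0499,  0.0657]), 0.28)]
block [(array([0.5281, 0.0696, 0.0008]), 0.77)]
saddle_top [(array([0.526 , 0.0687, 0.0296]), 0.65)]
```

>>> servo_tool([
  [[0,0,0],[0,0,-0.0012],10],
  [[0,0,0],[0,0,-0.0012],10],
  [[0,0,0],[-0.005,0,0],10],
  [[0,0,0],[-0.01,0,0],10],
  [[0,0,0],[-0.012,0,0],10],
  [[0,0,0],[-0.015,0,0],10],
  [[0,0,0],[-0.015,0,0],10],
  [[0,0,0],[-0.02,0,0],10],
  [[0,0,0],[-0.025,0,0],10],
  [[0,0,0],[-0.025,0,0],10],
  [[0,0,0],[-0.02,0,0],10],
  [[0,0,0],[0,0,0],10],
])

```text
time: 22.75
ee_pos: [0.5697, -0.191, 0.1047]
tcp_rot: [179.9, 13.6, 98.8]
wrist_force: [0.9, 1.3, -2.9]
opening: 0.0212
grasp_force: 78.9
```

Run:
```python
from h import *
look();p,R=pose()
im,d=camera("wrist");P=cloud("wrist",d)
m=cut_out("bar","wrist")
if m:
    q=R.inv().apply(P[m[0]["mask"]&(d>0)]-p)*1e3;q=q[(abs(q[:,1])<25)&(abs(q[:,2])<60)]
    for a in range(-40,130,20):
        k=q[abs(q[:,0]-a)<10]
        if len(k)>5: print(a,"y",np.percentile(k[:,1],[3,97]).round(1),"z",np.median(k[:,2]).round(1))
    for a,b in((-45,45),(60,115)):
        k=q[(q[:,0]>a)&(q[:,0]<b)];print("slope deg",np.degrees(np.arctan(np.polyfit(k[:,0],k[:,2],1)[0])))
t=np.array([.530,-.23,.06]);go(t,frame(2,0))
camera("scene")
for n in("jar","mill","glass"):print(n,[(np.round(w("scene",x['xyz']),3),round(x['score'],2)) for x in mark_of(n,"scene")[:3]])
```

```text
t 22.75 tip s -69.4 lat 0.9 z 51.5 pitch 13.6 under@saddle 34.8 @58 20.8 F [ 0.9  1.3 -2.9] M [ 0.02  0.25 -0.01] tcpz 104.7
scene edge top z 55.7 (slope 2.98 deg, n 1728)
top edge top z 54.7 (slope 2.86 deg, n 1707)
-40 y [-10.8  11.4] z -10.0
-20 y [-10.6  11.1] z -9.9
0 y [-9.9 10.5] z -9.9
20 y [-10.7  11. ] z -9.8
40 y [-10.8  11.3] z -9.6
60 y [-10.7  11.1] z -0.0
80 y [-10.8  11.5] z 0.4
100 y [-10.8  11.5] z 0.5
120 y [-10.8  11.7] z 0.6
slope deg 0.21368708784885096
slope deg 0.2899601748812365
turn [ 0.8  13.46  6.96] shift mm before turn [-24.5 -45.2  50.6] after turn [-40.9 -40.6  43.5]
jar [(array([ 0.666, -0.129,  0.001]), 0.79)]
mill [(array([ 0.672, -0.011,  0.002]), 0.94)]
glass [(array([ 0.406, -0.199,  0.003]), 0.76), (array([ 0.423, -0.022,  0.   ]), 0.66), (array([0.443, 0.253, 0.049]), 0.61)]
```

>>> servo_tool([
  [[0.27,4.49,2.32],[0,0,0],10],
  [[0.27,4.49,2.32],[0,0,0],10],
  [[0.27,4.49,2.32],[0,0,0],10],
  [[0,0,0],[-0.013,-0.01,0.01],10],
  [[0,0,0],[-0.013,-0.01,0.015],10],
  [[0,0,0],[-0.013,-0.01,0.02],10],
  [[0,0,0],[-0.012,-0.0105,0.02],10],
  [[0,0,0],[0,0,0.015],10],
  [[0,0,0],[0,0,0],10],
])

```text
time: 24.05
ee_pos: [0.5289, -0.2397, 0.021]
tcp_rot: [-179.8, -0.0, 92.0]
wrist_force: [0.6, 0.7, -2.8]
opening: 0.0218
grasp_force: 78.9
```

```bash
python3 -c "
from h import *
rep();p=pose()[0];print(p);go(np.array([*p[:2],.008]),frame(2,0))"
```

```text
t 24.05 tip s -105.5 lat -23.0 z 15.3 pitch -0.0 under@saddle 15.4 @58 15.4 F [ 0.6  0.7 -2.8] M [-0.04 -0.05 -0.01] tcpz 21.0
[ 0.52891371 -0.23967325  0.02101045]
turn [-0.19 -0.03  0.01] shift mm before turn [-0.  0. 13.] after turn [ 0.  0. 13.]
```

>>> servo_tool([
  [[0,0.2,0],[0,0,0.006],10],
  [[0,0,0],[0,0,0.004],10],
  [[0,0,0],[0,0,0.002],10],
  [[0,0,0],[0,0,0.0015],10],
  [[0,0,0],[0,0,0.001],10],
  [[0,0,0],[0,0,0],10],
])

```text
time: 24.65
ee_pos: [0.5308, -0.2401, 0.0093]
tcp_rot: [180.0, -0.2, 92.0]
wrist_force: [0.4, 0.8, -3.1]
opening: 0.0214
grasp_force: 78.9
```

>>> servo_tool([
  [[0,0,0],[0,0,0.001],10],
  [[0,0,0],[0,0,0],10],
])

```text
time: 24.85
ee_pos: [0.5307, -0.2402, 0.0082]
tcp_rot: [180.0, -0.2, 92.0]
wrist_force: [0.3, -0.9, -1.9]
opening: 0.0216
grasp_force: 78.9
```

>>> servo_tool([
  [[0,0,0],[0,0,0.001],10],
  [[0,0,0],[0,0,0],10],
])

```text
time: 25.05
ee_pos: [0.5307, -0.2401, 0.0071]
tcp_rot: [180.0, -0.2, 92.0]
wrist_force: [0.2, -0.2, -2.7]
opening: 0.0215
grasp_force: 78.9
```

>>> servo_tool([
  [[0,0,0],[0,0,0.0007],10],
  [[0,0,0],[0,0,0],10],
])

```text
time: 25.25
ee_pos: [0.5307, -0.2401, 0.0064]
tcp_rot: [180.0, -0.2, 92.0]
wrist_force: [0.0, 0.3, -2.4]
opening: 0.0215
grasp_force: 78.9
```

>>> servo_tool([
  [[0,0,0],[0,0,0.0007],10],
  [[0,0,0],[0,0,0],10],
])

```text
time: 25.45
ee_pos: [0.5307, -0.2402, 0.0058]
tcp_rot: [180.0, -0.2, 92.0]
wrist_force: [0.3, 0.2, -1.9]
opening: 0.0213
grasp_force: 79.0
```

>>> servo_tool([
  [[0,0,0],[0,0,0],20],
  [[0,0,0],[0,0,0],30],
  [[0,0,0],[0,0,0],40],
  [[0,0,0],[0,0,0],50],
  [[0,0,0],[0,0,0],60],
  [[0,0,0],[0,0,0],60],
  [[0,0,0],[0,0,0],60],
])

```text
time: 26.15
ee_pos: [0.5307, -0.2402, 0.0058]
tcp_rot: [180.0, -0.2, 92.0]
wrist_force: [0.1, -0.1, 0.5]
opening: 0.0512
grasp_force: 0.0
```

>>> servo_tool([
  [[0,0,0],[0,0,-0.005],60],
  [[0,0,0],[0,0,-0.01],60],
  [[0,0,0],[0,0,-0.02],60],
  [[0,0,0],[0,0,-0.03],60],
  [[0,0,0],[0,0,-0.04],60],
  [[0,0,0],[0,0,-0.04],60],
  [[0,0,0],[0,0,-0.04],60],
  [[0,0,0],[0,0,0],60],
])

```text
time: 26.95
ee_pos: [0.5324, -0.2416, 0.1981]
tcp_rot: [179.5, 0.1, 92.0]
wrist_force: [0.2, -0.1, 0.6]
opening: 0.0509
grasp_force: 0.0
```

Run:
```python
from h import *
look()
for c in("scene","top"):
    im,d=camera(c)
    if c=="scene": cv2.imwrite("pics/s9.png",cv2.resize(im[80:340,190:370,::-1],None,fx=2.3,fy=2.3,interpolation=cv2.INTER_CUBIC))
    for n in("bar","bar_handle","block","slab","glass","mug"):print(c,n,[(np.round(w(c,x['xyz']),3),round(x['score'],2)) for x in mark_of(n,c)[:3]])
```

```text
t 26.95 tip s -107.9 lat -19.8 z 192.1 pitch 0.1 under@saddle 192.0 @58 191.9 F [ 0.2 -0.1  0.6] M [0.03 0.03 0.03] tcpz 198.1
scene edge top z 55.5 (slope 2.89 deg, n 1703)
top edge top z 54.9 (slope 2.97 deg, n 1674)
scene bar [(array([ 0.523, -0.037,  0.001]), 0.6), (array([0.513, 0.131, 0.029]), 0.59)]
scene bar_handle [(array([ 0.532, -0.245,  0.003]), 0.93)]
scene block [(array([0.528, 0.069, 0.003]), 0.88)]
scene slab [(array([0.495, 0.227, 0.002]), 0.81)]
scene glass [(array([0.445, 0.252, 0.05 ]), 0.95), (array([ 0.425, -0.023,  0.004]), 0.83)]
scene mug [(array([0.535, 0.263, 0.051]), 0.56)]
top bar [(array([ 0.524, -0.039, -0.001]), 0.66), (array([0.498, 0.226, 0.002]), 0.34)]
top bar_handle [(array([ 0.534, -0.242,  0.01 ]), 0.62), (array([0.496, 0.225, 0.   ]), 0.27)]
top block []
top slab [(array([0.497, 0.225, 0.   ]), 0.96), (array([0.443, 0.251, 0.05 ]), 0.56), (array([0.463, 0.415, 0.001]), 0.46)]
top glass [(array([0.444, 0.25 , 0.049]), 0.94), (array([ 0.43 , -0.022, -0.003]), 0.92), (array([ 0.406, -0.203, -0.001]), 0.74)]
top mug [(array([0.535, 0.257, 0.048]), 0.8)]
```

View pics/s9.png

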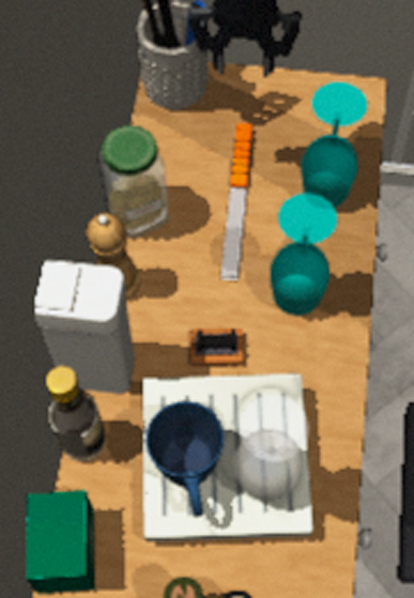

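The picture shows the bar flat and clear at (237,200) and the block at (217,345) where it was. The slab is tilted, with the mug at (186,440) and the glass at (265,455) upright in place.

```bash
python3 -c "
from workcell import *
print(job_done())"
```

```text
the job is handed in; nothing more can be done
None
```

The slab now stands tilted, its lever edge holding about 10 mm up on the folding foot; I judged the foot by that height, as the cameras couldn't see it. The glass and mug are upright in place, the bar lies flat on the cabinet top clear of slab and block, and the job is handed in at about 27 s.

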